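# Shift the gear selector on the test bench from second to fifth

## Task

The gear selector under test stands in second, the near left slot of its gate. Push the lever out into neutral, across to the right, and forward until it is fully home in fifth, the far right slot (near, far, left and right as seen from the robot). Do not go into any other gear on the way, do not pull up the lift ring, and leave the things lying around the unit where they are.

Things in the scene. Friction and masses are not known exactly. Their poses are not given: they have to be found in the camera images.
- shifter: The selector unit, fixed to the bench: grey steel housing 148 x 122 mm on an aluminium base plate 240 (x) x 200 (y) x 10 mm, with an aluminium gate plate on top. Origin: centre of the underside, on the bench; x points forward (from second towards first), y to the left, z up; its front (-x) faces roughly to the robot.
- gate (a point): Centre of the gate, on top of the plate, 138 mm above the bench. The neutral channel runs along the unit's y; three lanes 22.5 mm apart run along x: left first (far, +x) and second (near, -x), middle third (far) and fourth (near), right fifth (far) and reverse (near). Channel and slots are 15 mm wide for a 10 mm shaft; round-nosed ribs part the lanes, so the lever crosses only in neutral.
- pivot (a point): The lever's pivot, inside the housing, 30 mm above the unit's origin.
- lock (a point): Middle of the top of the U-shaped steel block, 13 mm high, that stands around the reverse slot on the gate plate. It keeps the lever out of reverse while the lift ring is down.
- knob (a point): Centre of the black ball knob (46 mm diameter) on the lever, 215 mm from the pivot along the shaft. It is 245 mm above the bench when upright, about 234 mm in the corner slots. In the unit's frame (x, y): about (-46, +45) mm in second, (0, +46) mm in neutral of the left lane, (0, -46) mm in neutral of the right lane, (+50, -45) mm fully home in fifth.
- lever (a joint): Fore-and-aft angle of the lever (rad): 0 in neutral, +0.233 at the forward stop (far slots), -0.233 at the near stop. It has friction (about 4 N at the knob), no spring: the lever stays where it is left. It can change lanes between about -0.03 and +0.03.
- selector (a joint): Sideways angle of the lever (rad): positive leans to the right (-y of the unit). -0.21 in the left lane, 0 in the middle lane, +0.21 in the right lane, stops at -0.222 and +0.222. It has friction (about 4 N at the knob), no spring.
- lift_ring (a joint): Aluminium lift ring (28 mm diameter, its top 44 mm below the knob's centre) with a dark sleeve and flange around the shaft: 0 is down, up to 0.015 m when pulled up along the shaft against a spring (3.5 to 7 N). It frees reverse only and must stay down.
- multimeter: Bystander: handheld meter lying flat left of the unit, 180 x 86 x 42 mm, loose. Origin under its centre.
- parts_box: Bystander: yellow parts box with lid right of the unit, 124 x 94 x 58 mm, loose. Origin under its centre.
- spare_knob: Bystander: spare black ball knob standing on the bench right of the parts box, 46 mm wide, 49 mm high, loose. Origin under its centre.
- screwdriver: Bystander: screwdriver about 200 mm long lying beyond the unit's far side, loose. Origin under its middle.

How it is judged (in metres and radians):
On the way, in this order (a step that is already met when the one before it is completed fails the run):
1. the lever has crossed in neutral to the right lane (value of joint selector above 0.13 rad and value of joint lever between -0.1 and 0.1 rad).
2. the lever is home in fifth (value of joint selector above 0.17 rad and value of joint lever above 0.21 rad), for 0.2 s.
At the end, for the whole second after the job is handed in: The lever rests fully home in fifth (lever joint above 0.21 rad, within about 5 mm of the stop at the knob; selector joint above 0.17 rad), the lift ring is down, and meter, parts box, spare knob and screwdriver lie within 20 mm of where they were (all of step 2 and velocity of joint lever between -0.05 and 0.05 rad/s and value of joint lift_ring below 0.003 m and distance of each of multimeter, parts_box, spare_knob, screwdriver from where it was at the start of the episode below 0.02 m); the robot touches nothing.
It fails at once if the lever goes half way or more into first (value of joint selector below -0.11 rad and value of joint lever above 0.12 rad).
It fails at once if the lever goes half way or more into third or fourth (value of joint selector between -0.11 and 0.11 rad and (value of joint lever above 0.12 rad or value of joint lever below -0.12 rad)).
It fails at once if the lever goes half way or more into reverse (value of joint selector above 0.11 rad and value of joint lever below -0.12 rad).
It fails at once if the lift ring is pulled up by 5 mm or more (value of joint lift_ring above 0.005 m).
It fails at once if a thing lying around the unit is lifted or carried off (height (world z) of any of multimeter, parts_box, spare_knob, screwdriver above 0.02 m).
It also fails if it takes over 54 s, if anything falls off the work surface, if the arm or the gripper's body presses on something with over 40 N, if the wrist force passes 120 N, or if a joint passes its speed limit or range.

## Robot

A 6-joint arm with a two-finger parallel gripper is mounted at the origin on the work surface. World frame = base frame: x ahead of the robot, y to its left, z up, the work surface at z = 0. Lengths are in m, angles in degrees, forces in N, time in s.
With the tool pointing down it reaches from about 0.4 to 0.825 m from the base axis. Payload 7 kg.
Tool frame: the origin (TCP) lies at the very end of the fingers, on their centre line; the grasp point (between the pads) lies 19 mm behind it; z points along the fingers, y is the line along which they close (so a half turn about z gives the same grasp; the last joint's range is limited). The gripper opens to 88 mm and grips with 3 to 60 N. Pads are 19 mm wide; open, the fingers measure 130 mm over their backs; the gripper's body (78 mm by 193 mm) begins 47 mm behind the grasp point.
Start: joints at [-52.592, 20.546, 0.682, 0, -70.136, -16.507], TCP at [0.241, -0.631, 0.227] pointing down, gripper open.
Joint ranges: [-176.03, 176.03], [-82.01, 121.73], [-58.28, 71.71], [-173.87, 95.51], [-174.79, -0.11], [-173.66, 173.66]. Speed limits (degrees/s): [136.94, 136.94, 172.46, 180, 180, 180].

## Interface

Orientations are given as [roll, pitch, yaw] about the fixed x, y, z axes, in that order (R = Rz(yaw) Ry(pitch) Rx(roll)).
In Python, from plant import get_state, capture, close_job, regions_of gives the robot as it stands.
- The arm moves only by the tool jog_arm, never from a script. Its argument "moves" is a list of rows, each a list of 3 entries, a list of its own where there are three numbers: the shift along the tool's x, y, z in cm, then the turn about the tool's z in degrees, then the finger opening in cm, from 0 to 8.76. A call has 1 to 12 rows; each row shifts and turns the commanded pose from where the row before left it, along the tool's axes as they then stand; what a row does not reach is not made up. A row lasts 1/8 s, in which the tool goes at most 62.5 mm and 10.7 degrees, less where a joint would pass 70% of its speed; a pose out of reach is approached as far as the arm can. A call is refused whole if a number of a shift passes 6.25 or a number of a turn 10.7, either way. A call with a gripper value outside its range is refused whole. The fingers move at their own pace and stop on an object; "newtons" is the grip in N (left out, the last holds). Time passes only in rows, so rows that do not move let the fingers close. It gives the time, the measured TCP pose, the force, the opening and the grip force at its end, in the units of the state.
- get_state(): the state, without advancing time (a new reading comes with each control period).
- capture(name): name is "side" or "top"; returns a dict with "pixels" (384x512x3 uint8, blue, green, red), "mtx" (3x3 intrinsics, pixels), "world_from_camera" (4x4, takes a point from camera to world coordinates). Camera axes: x right, y down, z forward; pixel columns grow to the right and rows downward; lengths in m; the calibration is good to about 2 mm. A picture is of the moment at which its call begins. There is no depth.
- close_job(): hands the job in; it is judged then, once.
Trained networks look in a picture, given as the dict that the camera call returned (one of the last four; its "shot" number tells which), for a name from the list of things; names that differ only in an ending like _2 or _b are one class to them, and where a whole thing is asked for, a point or a joint stands for the part that bears it (a point fixed in the world has none). Each returns a list of dicts, best first, with "confidence" (0 to 1); they miss things now and then, are a little off and sometimes report something else, mostly with a low value. They report only what shows in the picture. A call takes as long as a camera call.
- regions_of(picture, thing): "pixels" (384x512 bool, what is visible of it) and "pixel" ([column, row] in pixels, amid what is visible of it).
The state is a dict: "time_s": time; "joints": joint angles; "qd": joint speeds; "joint_torque": joint torques, N m; "tcp_pos": TCP position; "eef_rot": TCP orientation; "contact_force": force on the tool from outside, world axes, zero at the start; "moment": the same for the moment, N m; "gripper_width": finger opening in m; "gripper_force": force on a finger pad.
Only numpy, scipy, OpenCV 4.12 (cv2) and the standard library are available. Lean on these libraries where they do the work, as an engineer would, in place of code of your own. Each camera call takes 0.05 s, during which the arm holds its last target. There are 200 camera calls.

## Working session

There is one attempt and no reset: what is moved stays moved. The work goes in short steps, Python scripts to look and compute and a tool call to move; the robot and the scene stay as the last step left them, time stands still between calls to the robot, and variables do not carry over. Pictures are saved under pics/ and viewed, at most 10 in all, crops included, and the job is handed in when it is done.

Besides the shell and the picture viewer there is one more tool, called after "Request:" as name([rows], argument=value, ...), one row to a line, values as JSON. jog_arm: Moves the arm, as the interface text tells. Its arguments: {"type":"object","properties":{"moves":{"type":"array"},"newtons":{"type":"number"}},"required":["moves"]}

```bash
mkdir -p pics; cat > h.py <<'E'
import numpy as np, cv2
from plant import *
def tri(obs):
    A=[];b=[]
    for p,uv in obs:
        T=p["world_from_camera"];K=np.array(p["mtx"]);T=np.array(T)
        d=T[:3,:3]@np.linalg.inv(K)@[uv[0],uv[1],1];d/=np.linalg.norm(d)
        P=np.eye(3)-np.outer(d,d);A.append(P);b.append(P@T[:3,3])
    X=np.linalg.solve(sum(A),sum(b));return X
def onz(p,uv,z):
    T=np.array(p["world_from_camera"]);d=T[:3,:3]@np.linalg.inv(p["mtx"])@[uv[0],uv[1],1]
    return T[:3,3]+d*(z-T[2,3])/d[2]
def proj(p,X):
    T=np.linalg.inv(p["world_from_camera"]);c=T[:3,:3]@X+T[:3,3];u=np.array(p["mtx"])@c;return u[:2]/u[2]
E
python3 - <<'E'
from h import *
s=get_state();print(s)
S=capture("side");T=capture("top")
cv2.imwrite("pics/a.png",np.hstack([cv2.resize(p["pixels"],(400,300)) for p in(S,T)]))
cv2.imwrite("pics/s.png",S["pixels"]);cv2.imwrite("pics/t.png",T["pixels"])
for p in (S,T):
  print(np.round(p["world_from_camera"],3).tolist())
  for n in("knob","shifter","lock","lift_ring","multimeter","parts_box","spare_knob","screwdriver"):
    for r in regions_of(p,n)[:2]:
        print(n,r["confidence"],r["pixel"],r["pixels"].sum())
E
```

```text
{'time_s': 0.0, 'joints': array([-5.25898633e+01,  2.05910367e+01,  6.35758753e-01, -2.05109433e-02,
       -7.01363601e+01, -1.65081473e+01]), 'qd': array([-0.01419479,  0.01222374, -0.00299244,  0.05342228, -0.10593072,
       -0.08206919]), 'joint_torque': array([-2.02676752e-04, -5.82715738e+01,  2.93034106e+01,  6.99654311e+00,
        6.91700276e-03, -1.61505550e-04]), 'tcp_pos': array([ 0.24064411, -0.63013617,  0.22564104]), 'eef_rot': array([ 1.79906660e+02, -7.55469372e-03, -1.59104989e+02]), 'contact_force': array([0.19738071, 0.23213853, 0.03190352]), 'moment': array([-0.00843406, -0.06557644,  0.04896211]), 'gripper_force': 0.0, 'gripper_width': 0.08794092100976254}
[[-0.678, -0.51, 0.529, -0.062], [-0.735, 0.459, -0.5, 0.674], [0.012, -0.728, -0.686, 1.07], [0.0, 0.0, 0.0, 1.0]]
knob 0.75 [289.0, 188.8] 298
shifter 0.64 [288.6, 222.6] 5314
lock 0.63 [290.5, 221.6] 5343
lift_ring 0.46 [223.7, 236.3] 1600
lift_ring 0.2 [287.6, 220.7] 5295
multimeter 0.86 [224.3, 234.9] 1621
parts_box 0.85 [340.7, 205.0] 1321
spare_knob 0.71 [362.7, 187.3] 144
screwdriver 0.7 [288.0, 190.6] 352
[[0.021, -0.994, 0.104, 0.513], [-1.0, -0.023, -0.011, 0.019], [0.013, -0.104, -0.995, 1.104], [0.0, 0.0, 0.0, 1.0]]
knob 0.81 [267.2, 224.7] 383
knob 0.61 [394.1, 237.2] 233
shifter 0.63 [284.1, 214.3] 6431
lock 0.72 [283.8, 213.4] 6187
lift_ring 0.69 [346.2, 241.7] 1845
multimeter 0.7 [222.2, 179.7] 2040
parts_box 0.6 [346.7, 240.9] 1933
spare_knob 0.49 [390.5, 236.5] 210
screwdriver 0.81 [325.8, 158.3] 308
```

View pics/s.png

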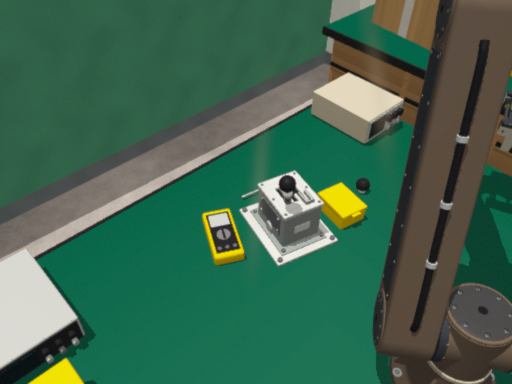

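View pics/t.png

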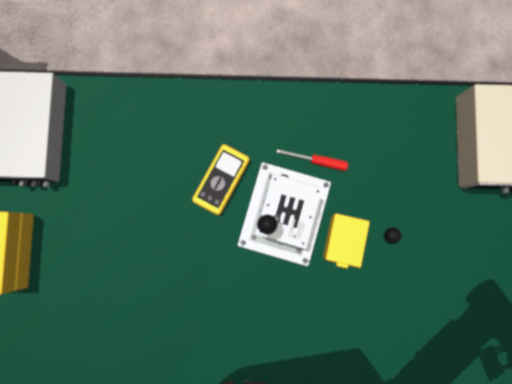

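```bash
python3 - <<'E'
from h import *
S=capture("side");T=capture("top")
a=regions_of(S,"knob");b=regions_of(T,"knob")
def cen(r):
    m=r["pixels"].astype(np.uint8);c=max(cv2.findContours(m,0,2)[0],key=cv2.contourArea);return cv2.minEnclosingCircle(c)
print(cen(a[0]),cen(b[0]))
X=tri([(S,cen(a[0])[0]),(T,cen(b[0])[0])]);print("knob",X,proj(S,X),proj(T,X))
# base plate orientation
g=cv2.cvtColor(T["pixels"],cv2.COLOR_BGR2GRAY)
r=regions_of(T,"shifter")[0];m=r["pixels"].astype(np.uint8)
c=max(cv2.findContours(m,0,2)[0],key=cv2.contourArea)
box=cv2.boxPoints(cv2.minAreaRect(c));print(box)
for q in box:print(onz(T,q,.01))
cv2.imwrite("pics/tz.png",cv2.resize(T["pixels"][130:290,190:390],None,fx=3.7,fy=3.7,interpolation=cv2.INTER_CUBIC))
E
```

```text
((287.0, 189.5), 14.534542083740234) ((268.0, 222.0), 12.649210929870605)
knob [ 0.53526644 -0.01875549  0.20394903] [286.64160568 189.47247316] [268.26828586 222.32033697]
[[236.25879 245.46967]
 [260.76807 160.8013 ]
 [331.91187 181.39554]
 [307.4026  266.0639 ]]
[0.47520552 0.0593363  0.01      ]
[ 0.71116527 -0.00284723  0.01      ]
[ 0.65774752 -0.20230356  0.01      ]
[ 0.42369783 -0.13578317  0.01      ]
```

View pics/tz.png

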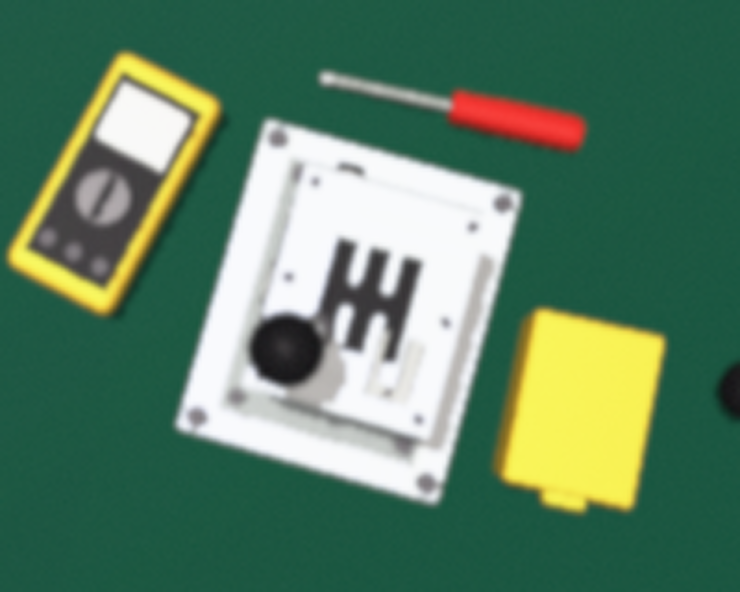

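The zoomed top view shows the base plate corners at about (268,120), (521,190), (438,503) and (176,430), and the knob at (287,349). The lever is in the near left slot, and the unit is yawed about -16°.

```bash
python3 - <<'E'
from h import *
S=capture("side");T=capture("top")
off=np.array([190,130])
z=np.array([[268,120],[521,190],[438,503],[176,430]])/3.7-.36+off
C=np.array([onz(T,q,.01) for q in z]);o=C.mean(0);print(C.round(4),"o",o)
x=(C[0]-C[3]+C[1]-C[2]);y=(C[0]-C[1]+C[3]-C[2])
ax=np.degrees(np.arctan2(x[1],x[0]));ay=np.degrees(np.arctan2(-y[0],y[1]));print("yaw",ax,ay,np.linalg.norm(x)/2,np.linalg.norm(y)/2)
def dark(p,uv,r):
    g=p["pixels"].max(2);m=(g<70).astype(np.uint8)
    k=np.zeros_like(m);cv2.circle(k,tuple(int(v) for v in uv),r,1,-1)
    m=cv2.morphologyEx(m&k,cv2.MORPH_OPEN,np.ones((5,5),np.uint8))
    c=max(cv2.findContours(m,0,2)[0],key=cv2.contourArea);return cv2.minEnclosingCircle(c)
a=dark(S,(288,184),14);b=dark(T,(267,224),14);print(a,b)
X=tri([(S,a[0]),(T,b[0])]);print("knob",X,proj(S,X),proj(T,X))
yaw=np.radians((ax+ay)/2);R=np.array([[np.cos(yaw),-np.sin(yaw)],[np.sin(yaw),np.cos(yaw)]])
print("unit",R.T@(X-o)[:2])
for p in((-46,45),(0,46),(0,-46),(50,-45)):print(p,o[:2]+R@np.array(p)/1000)
cv2.imwrite("pics/sz.png",cv2.resize(S["pixels"][160:270,220:380],None,fx=5,fy=5,interpolation=cv2.INTER_CUBIC))
E
```

```text
[[ 0.7077 -0.0066  0.01  ]
 [ 0.6588 -0.1982  0.01  ]
 [ 0.425  -0.1375  0.01  ]
 [ 0.4742  0.0567  0.01  ]] o [ 0.5664178  -0.07137994  0.01      ]
yaw -14.869692564372926 -14.260492246031387 0.24170012351778442 0.19904615543956763
((287.51885986328125, 184.27359008789062), 8.6486234664917) ((267.1219482421875, 223.93902587890625), 9.351981163024902)
knob [ 0.53099098 -0.01534311  0.22776121] [287.48562972 184.27116586] [267.14714338 223.96901214]
unit [-0.04838042  0.04532682]
(-46, 45) [ 0.53321271 -0.01625806]
(0, 46) [ 0.57798587 -0.02685826]
(0, -46) [ 0.55484973 -0.11590162]
(50, -45) [ 0.60349434 -0.12750774]
```

View pics/sz.png

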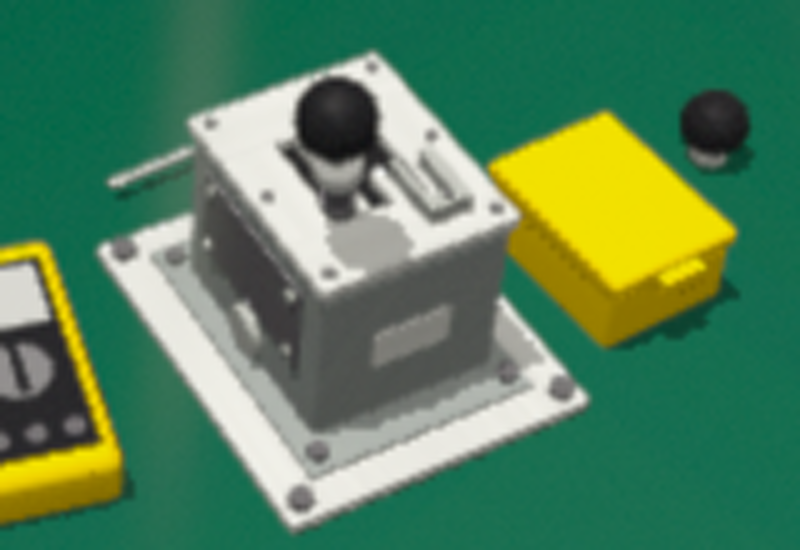

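Request:
jog_arm([
  [[0,0,-3],0,8.76],
  [[0,0,-3],8.9,8.76],
  [[0,0,-3],8.9,8.76],
  [[0,0,0],8.9,8.76],
  [[0,0,0],8.8,8.76],
  [[0,0,0],0,8.76],
], newtons=20)

```text
time_s: 2.0
tcp_pos: [0.2408, -0.6305, 0.3166]
eef_rot: [180.0, 0.0, 165.5]
contact_force: [0.4, 0.1, 0.5]
gripper_width: 0.0876
gripper_force: 0.0
```

```bash
cat > d.py <<'E'
import sys
from h import *
from scipy.spatial.transform import Rotation as Ro
def delta(t):
    s=get_state();R=Ro.from_euler("xyz",s["eef_rot"],degrees=True)
    print(s["time_s"],s["tcp_pos"].round(4),s["eef_rot"].round(2),"cm",(R.inv().apply(np.array(t)-s["tcp_pos"])*100).round(2))
if __name__=="__main__":delta([float(v) for v in sys.argv[1:4]])
E
python3 d.py 0.532 -0.016 0.313
```

```text
2.0 [ 0.2408 -0.6305  0.3166] [180.     0.   165.46] cm [-12.76  66.79   0.36]
```

Request:
jog_arm([
  [[-0.4,2,0],0,8.76],
  [[-0.8,4,0],0,8.76],
  [[-0.8,4,0],0,8.76],
  [[-0.8,4,0],0,8.76],
  [[-0.8,4,0],0,8.76],
  [[-0.8,4,0],0,8.76],
  [[-0.8,4,0],0,8.76],
  [[-0.8,4,0],0,8.76],
  [[-0.8,4,0],0,8.76],
  [[-0.8,4,0],0,8.76],
  [[-0.8,4,0],0,8.76],
  [[-0.8,4,0],0,8.76],
])

```text
time_s: 3.5
tcp_pos: [0.4458, -0.2068, 0.3168]
eef_rot: [180.0, 0.0, 165.6]
contact_force: [-0.3, 0.2, 0.6]
gripper_width: 0.0878
gripper_force: 0.0
```

Request:
jog_arm([
  [[-0.8,4,0],0,8.76],
  [[-0.8,4,0],0,8.76],
  [[-0.8,4,0],0,8.76],
  [[-0.8,4,0],0,8.76],
  [[-0.6,2.8,0],0,8.76],
  [[-0.36,2,0],0,8.76],
  [[0,0,0],0,8.76],
  [[0,0,0],0,8.76],
])

```text
time_s: 4.5
tcp_pos: [0.538, -0.0181, 0.3166]
eef_rot: [-180.0, -0.0, 165.4]
contact_force: [-0.2, -0.3, 0.7]
gripper_width: 0.0876
gripper_force: 0.0
```

```bash
python3 d.py 0.532 -0.016 0.215
```

```text
4.5 [ 0.538  -0.0181  0.3166] [-1.7999e+02 -1.0000e-02  1.6544e+02] cm [ 0.64  0.06 10.16]
```

Request:
jog_arm([
  [[0.6,0.1,2],0,8.76],
  [[0,0,2.5],0,8.76],
  [[0,0,2.5],0,8.76],
  [[0,0,2],0,8.76],
  [[0,0,1.1],0,8.76],
  [[0,0,0],0,8.76],
  [[0,0,0],0,8.76],
])

```text
time_s: 5.38
tcp_pos: [0.5333, -0.0155, 0.2165]
eef_rot: [180.0, 0.1, 165.4]
contact_force: [0.1, 0.8, 0.1]
gripper_width: 0.0877
gripper_force: 0.0
```

Request:
jog_arm([
  [[0,0,0],0,4],
  [[0,0,0],0,4],
  [[0,0,0],0,4],
  [[0,0,0],0,4],
  [[0,0,0],0,4],
  [[0,0,0],0,4],
  [[0,0,0],0,4],
  [[0,0,0],0,4],
], newtons=20)

```text
time_s: 6.38
tcp_pos: [0.5329, -0.0153, 0.2155]
eef_rot: [180.0, -0.0, 165.4]
contact_force: [-0.4, -0.2, 0.3]
gripper_width: 0.0446
gripper_force: 20.0
```

```bash
python3 d.py 0.532 -0.016 0.215; python3 - <<'E'
from h import *
S=capture("side")
cv2.imwrite("pics/s2.png",cv2.resize(S["pixels"][110:270,210:390],None,fx=4,fy=3.7,interpolation=cv2.INTER_CUBIC))
E
```

```text
6.375 [ 0.5329 -0.0153  0.2155] [180.   -0.  165.4] cm [ 0.07 -0.09  0.05]
```

View pics/s2.png

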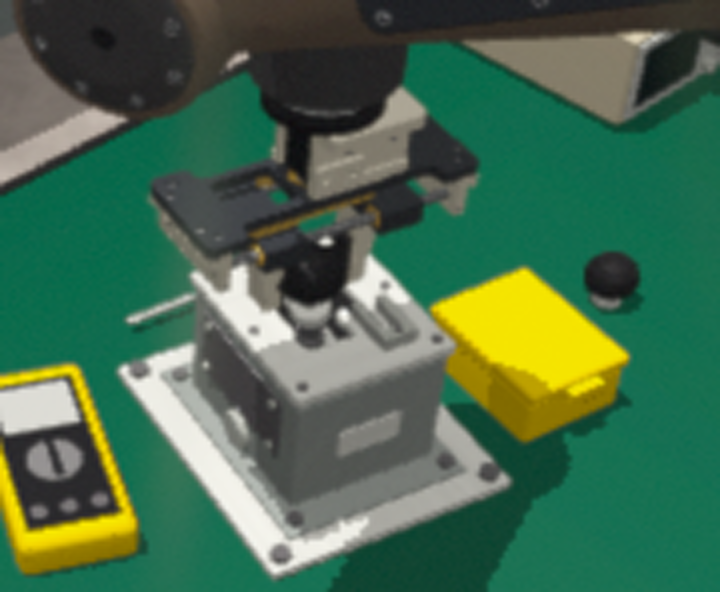

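The knob is held between the pads at 44.6 mm, and the ring below it is clear. Next is neutral.

Request:
jog_arm([
  [[-0.5,0,-0.1],0,4],
  [[-0.6,0,-0.12],0,4],
  [[-0.6,0,-0.1],0,4],
  [[-0.6,0,-0.1],0,4],
  [[-0.6,0,-0.08],0,4],
  [[-0.6,0,-0.05],0,4],
  [[-0.6,0,-0.03],0,4],
  [[-0.5,0,-0.02],0,4],
  [[0,0,0],0,4],
  [[0,0,0],0,4],
])

```text
time_s: 7.68
tcp_pos: [0.5772, -0.027, 0.2213]
eef_rot: [-180.0, -0.0, 165.4]
contact_force: [-2.3, 1.9, -1.2]
gripper_width: 0.0449
gripper_force: 20.0
```

```bash
python3 d.py 0.555 -0.116 0.221; python3 - <<'E'
from h import *
S=capture("side");T=capture("top")
cv2.imwrite("pics/s3.png",np.hstack([cv2.resize(S["pixels"][150:250,240:340],(400,400),interpolation=cv2.INTER_CUBIC),cv2.resize(T["pixels"][160:260,230:330],(400,400),interpolation=cv2.INTER_CUBIC)]))
E
```

```text
7.675 [ 0.5772 -0.027   0.2213] [-1.7999e+02 -2.0000e-02  1.6539e+02] cm [-0.09 -9.18  0.03]
```

View pics/s3.png

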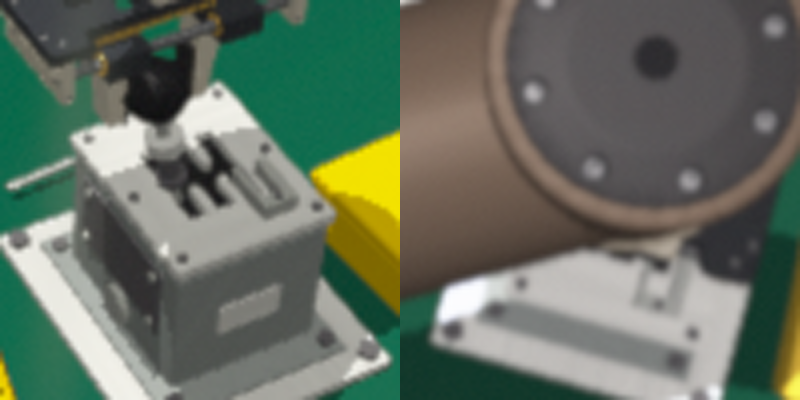

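The side view shows the lever standing in the channel at the left lane. Now I cross, checking the force on the way.

Request:
jog_arm([
  [[0,-0.6,-0.1],0,4],
  [[0,-0.8,-0.1],0,4],
  [[0,-0.8,-0.1],0,4],
  [[0,-0.8,-0.1],0,4],
  [[0,-0.8,-0.08],0,4],
  [[0,-0.8,0],0,4],
  [[0,0,0],0,4],
])

```text
time_s: 8.65
tcp_pos: [0.5672, -0.0709, 0.228]
eef_rot: [179.9, 0.2, 165.4]
contact_force: [-1.8, 6.1, 5.5]
gripper_width: 0.0451
gripper_force: 20.0
```

Request:
jog_arm([
  [[0,-0.8,0.02],0,4],
  [[0,-0.8,0.08],0,4],
  [[0,-0.8,0.1],0,4],
  [[0,-0.8,0.12],0,4],
  [[0,-0.8,0.14],0,4],
  [[0,-0.6,0.12],0,4],
  [[0,0,0],0,4],
])

```text
time_s: 9.52
tcp_pos: [0.5552, -0.1158, 0.2217]
eef_rot: [179.9, 0.2, 165.4]
contact_force: [-0.9, 4.4, 5.2]
gripper_width: 0.0448
gripper_force: 20.0
```

```bash
python3 d.py 0.6035 -0.1275 0.2155; python3 - <<'E'
from h import *
S=capture("side")
cv2.imwrite("pics/s4.png",cv2.resize(S["pixels"][150:250,240:340],(500,500),interpolation=cv2.INTER_CUBIC))
E
```

```text
9.525 [ 0.5552 -0.1158  0.2217] [1.7994e+02 1.6000e-01 1.6541e+02] cm [-4.97  0.08  0.63]
```

View pics/s4.png

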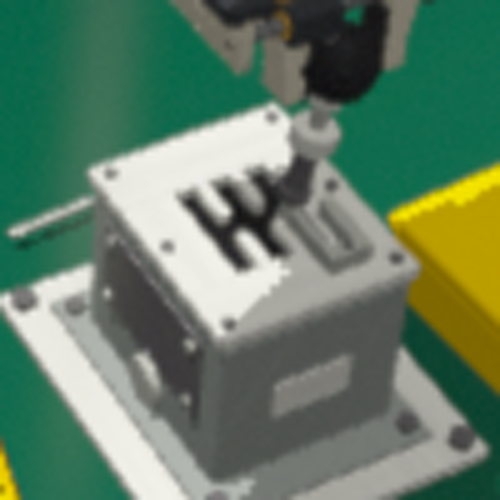

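The lever is across in the right lane, beyond the ribs and at the channel end next to the lock. Now forward into fifth.

Request:
jog_arm([
  [[-0.5,0,0.02],0,4],
  [[-0.6,0,0.04],0,4],
  [[-0.6,0,0.05],0,4],
  [[-0.6,0,0.07],0,4],
  [[-0.6,0,0.08],0,4],
  [[-0.6,0,0.1],0,4],
  [[-0.6,0,0.1],0,4],
  [[-0.5,0,0.1],0,4],
  [[-0.4,0,0.06],0,4],
  [[0,0,0],0,4],
  [[0,0,0],0,4],
])

```text
time_s: 10.95
tcp_pos: [0.6037, -0.1291, 0.216]
eef_rot: [-179.9, 0.2, 165.5]
contact_force: [-0.9, 2.0, 7.7]
gripper_width: 0.0452
gripper_force: 20.0
```

```bash
python3 d.py 0.6035 -0.1275 0.2155
```

```text
10.95 [ 0.6037 -0.1291  0.216 ] [-1.7994e+02  1.7000e-01  1.6546e+02] cm [0.06 0.15 0.05]
```

Request:
jog_arm([
  [[-0.15,0,0],0,4],
  [[-0.15,0,0],0,4],
  [[0,0,0],0,4],
])

```text
time_s: 11.32
tcp_pos: [0.6061, -0.1297, 0.2154]
eef_rot: [-179.9, 0.1, 165.5]
contact_force: [-0.7, 2.6, 5.8]
gripper_width: 0.0452
gripper_force: 20.0
```

Request:
jog_arm([
  [[-0.15,0,0.02],0,4],
  [[-0.15,0,0.02],0,4],
  [[0,0,0],0,4],
])

```text
time_s: 11.7
tcp_pos: [0.6089, -0.1304, 0.2148]
eef_rot: [-180.0, 0.1, 165.4]
contact_force: [-2.6, 1.6, 6.1]
gripper_width: 0.0451
gripper_force: 20.0
```

Request:
jog_arm([
  [[-0.15,0,0.02],0,4],
  [[-0.15,0,0.02],0,4],
  [[0,0,0],0,4],
])

```text
time_s: 12.08
tcp_pos: [0.6117, -0.131, 0.214]
eef_rot: [-180.0, 0.0, 165.4]
contact_force: [-2.4, 2.9, 5.5]
gripper_width: 0.045
gripper_force: 20.0
```

Request:
jog_arm([
  [[-0.15,0,0.02],0,4],
  [[-0.15,0,0.02],0,4],
  [[0,0,0],0,4],
])

```text
time_s: 12.45
tcp_pos: [0.6141, -0.1317, 0.2133]
eef_rot: [-180.0, -0.0, 165.4]
contact_force: [-2.6, 2.6, 5.7]
gripper_width: 0.045
gripper_force: 20.0
```

```bash
python3 - <<'E'
from h import *
S=capture("side")
cv2.imwrite("pics/s5.png",cv2.resize(S["pixels"][140:240,240:340],(500,500),interpolation=cv2.INTER_CUBIC))
E
```

```text
(no output)
```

View pics/s5.png

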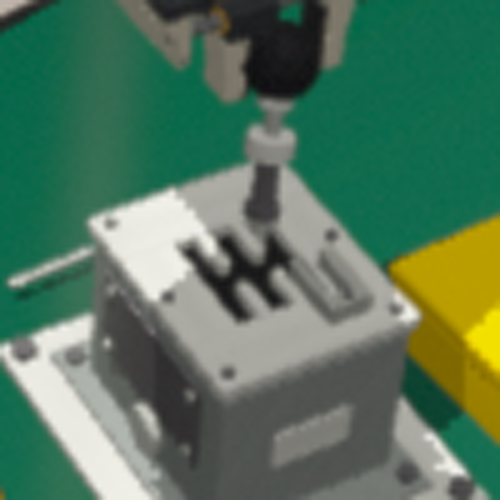

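The lever stands at the far end of the right slot, and the pads have probably slipped forward over the ball. I release and measure.

Request:
jog_arm([
  [[0,0,0],0,8.76],
  [[0,0,0],0,8.76],
  [[0,0,0],0,8.76],
  [[0,0,0],0,8.76],
  [[0,0,0],0,8.76],
  [[0,0,-2],0,8.76],
  [[0,0,-3],0,8.76],
  [[0,0,-3],0,8.76],
  [[0,0,-2],0,8.76],
])

```text
time_s: 13.62
tcp_pos: [0.6145, -0.1317, 0.3149]
eef_rot: [180.0, 0.1, 165.4]
contact_force: [0.1, -0.7, -0.8]
gripper_width: 0.0878
gripper_force: 0.0
```

Request:
jog_arm([
  [[3,0,0],0,8.76],
  [[4,0,0],0,8.76],
  [[4,0,0],0,8.76],
  [[4,0,0],0,8.76],
  [[2,-4,0],0,8.76],
  [[0,-5,0],0,8.76],
  [[0,-5,0],0,8.76],
  [[0,-5,0],0,8.76],
  [[0,-5,0],0,8.76],
  [[0,0,0],0,8.76],
  [[0,0,0],0,8.76],
])

```text
time_s: 15.0
tcp_pos: [0.389, -0.321, 0.313]
eef_rot: [180.0, -0.0, 165.3]
contact_force: [-0.3, -0.1, 0.6]
gripper_width: 0.0874
gripper_force: 0.0
```

```bash
python3 - <<'E'
from h import *
S=capture("side");T=capture("top")
X0=np.array([.6035,-.1275,.234])
def dark(p,uv,r):
    g=p["pixels"].max(2);m=(g<70).astype(np.uint8)
    k=np.zeros_like(m);cv2.circle(k,tuple(int(v) for v in uv),r,1,-1)
    m=cv2.morphologyEx(m&k,cv2.MORPH_OPEN,np.ones((5,5),np.uint8))
    c=max(cv2.findContours(m,0,2)[0],key=cv2.contourArea);return cv2.minEnclosingCircle(c)
a=dark(S,proj(S,X0),14);b=dark(T,proj(T,X0),14);print(a,b,proj(S,X0),proj(T,X0))
X=tri([(S,a[0]),(T,b[0])]);print("knob",X,proj(S,X),proj(T,X))
o=np.array([.5664,-.0714]);y=np.radians(-14.6);R=np.array([[np.cos(y),-np.sin(y)],[np.sin(y),np.cos(y)]])
print("unit",R.T@(X[:2]-o),get_state()["time_s"])
c=lambda p,X:cv2.resize(p["pixels"][int(proj(p,X)[1])-40:int(proj(p,X)[1])+60,int(proj(p,X)[0])-60:int(proj(p,X)[0])+40],(400,400),interpolation=cv2.INTER_CUBIC)
cv2.imwrite("pics/s6.png",np.hstack([c(S,X0),c(T,X0)]))
E
```

```text
((295.6363525390625, 151.63636779785156), 8.095612525939941) ((318.3453674316406, 191.89175415039062), 9.580309867858887) [297.0142729  150.94741827] [318.61554954 192.09394556]
knob [ 0.60537208 -0.1264299   0.23089415] [296.172756   151.66246628] [317.90143587 191.38348507]
unit [ 0.05158499 -0.04342928] 15.1
```

View pics/s6.png

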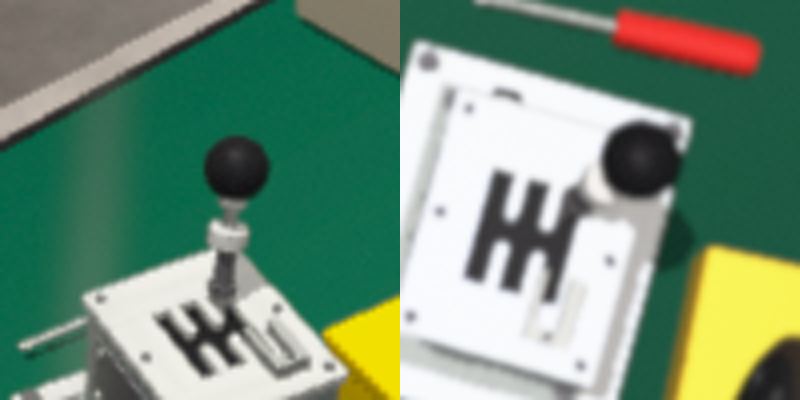

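The knob measures (51.6, -43.4) mm in the unit's frame against a nominal (50, -45), so it looks home. I'll confirm with a gentle push using closed fingers, because the pads slipped.

```bash
python3 d.py 0.5504 -0.1132 0.222
```

```text
15.1 [ 0.3895 -0.3203  0.3133] [1.7999e+02 2.0000e-02 1.6545e+02] cm [-10.37  24.09   9.14]
```

Request:
jog_arm([
  [[-1,3,0],0,0],
  [[-2,4,0],0,0],
  [[-2,4,0],0,0],
  [[-2,4,0],0,0],
  [[-2,4,0],0,0],
  [[-1,3.1,0],0,0],
  [[-0.4,2,0],0,0],
  [[0,0,0],0,0],
  [[0,0,0],0,0],
])

```text
time_s: 16.23
tcp_pos: [0.5502, -0.114, 0.3134]
eef_rot: [-180.0, 0.0, 165.4]
contact_force: [0.2, 0.3, 0.1]
gripper_width: 0.0036
gripper_force: 0.0
```

```bash
python3 d.py 0.5504 -0.1132 0.222
```

```text
16.225 [ 0.5502 -0.114   0.3134] [-1.8000e+02  1.0000e-02  1.6543e+02] cm [0.   0.09 9.14]
```

Request:
jog_arm([
  [[0,0,2],0,0],
  [[0,0,2.5],0,0],
  [[0,0,2.5],0,0],
  [[0,0,2.1],0,0],
  [[0,0,0],0,0],
  [[-0.5,0,0],0,0],
  [[-0.5,0,0],0,0],
  [[-0.3,0,0],0,0],
  [[0,0,0],0,0],
])

```text
time_s: 17.35
tcp_pos: [0.5635, -0.1173, 0.2223]
eef_rot: [180.0, 0.0, 165.4]
contact_force: [-0.2, 0.1, -0.3]
gripper_width: 0.0003
gripper_force: 0.0
```

Request:
jog_arm([
  [[-0.2,0,0],0,0],
  [[-0.2,0,0],0,0],
  [[0,0,0],0,0],
])

```text
time_s: 17.73
tcp_pos: [0.5672, -0.1183, 0.2221]
eef_rot: [-180.0, -0.0, 165.4]
contact_force: [-0.4, -0.5, 0.1]
gripper_width: 0.0003
gripper_force: 0.0
```

Request:
jog_arm([
  [[-0.2,0,0],0,0],
  [[-0.2,0,0],0,0],
  [[0,0,0],0,0],
])

```text
time_s: 18.1
tcp_pos: [0.571, -0.1193, 0.2221]
eef_rot: [-180.0, -0.0, 165.4]
contact_force: [-0.2, 0.1, 0.2]
gripper_width: 0.0003
gripper_force: 0.0
```

Request:
jog_arm([
  [[-0.2,0,0],0,0],
  [[-0.2,0,0],0,0],
  [[0,0,0],0,0],
])

```text
time_s: 18.48
tcp_pos: [0.5742, -0.1203, 0.2217]
eef_rot: [-180.0, -0.1, 165.4]
contact_force: [-3.3, 0.8, 0.2]
gripper_width: 0.0008
gripper_force: 1.7
```

Request:
jog_arm([
  [[-0.2,0,0],0,0],
  [[0,0,0],0,0],
])

```text
time_s: 18.73
tcp_pos: [0.576, -0.1207, 0.2216]
eef_rot: [-180.0, -0.1, 165.4]
contact_force: [-5.2, 0.9, -1.8]
gripper_width: 0.0003
gripper_force: 2.7
```

Request:
jog_arm([
  [[-0.15,0,0],0,0],
  [[0,0,0],0,0],
])

```text
time_s: 18.98
tcp_pos: [0.5771, -0.121, 0.2214]
eef_rot: [-180.0, -0.1, 165.4]
contact_force: [-6.0, 2.4, -2.2]
gripper_width: 0.0003
gripper_force: 3.0
```

Request:
jog_arm([
  [[-0.15,0,0],0,0],
  [[0,0,0],0,0],
])

```text
time_s: 19.23
tcp_pos: [0.5783, -0.1213, 0.2212]
eef_rot: [-180.0, -0.2, 165.4]
contact_force: [-6.8, 2.6, -2.1]
gripper_width: 0.0003
gripper_force: 3.4
```

Request:
jog_arm([
  [[-0.2,0,0],0,0],
  [[-0.1,0,0],0,0],
  [[0,0,0],0,0],
])

```text
time_s: 19.6
tcp_pos: [0.5805, -0.122, 0.2208]
eef_rot: [-180.0, -0.3, 165.4]
contact_force: [-7.5, 3.4, -3.3]
gripper_width: 0.0004
gripper_force: 4.1
```

Request:
jog_arm([
  [[-0.2,0,0],0,0],
  [[-0.1,0,0],0,0],
  [[0,0,0],0,0],
])

```text
time_s: 19.98
tcp_pos: [0.5828, -0.1226, 0.2204]
eef_rot: [-180.0, -0.4, 165.4]
contact_force: [-9.1, 4.2, -3.2]
gripper_width: 0.0005
gripper_force: 4.9
```

```bash
python3 - <<'E'
from h import *
S=capture("side")
X0=np.array([.6054,-.1264,.231])
u=proj(S,X0)
g=S["pixels"].max(2);m=(g<70).astype(np.uint8);k=np.zeros_like(m);cv2.circle(k,tuple(int(v) for v in u),16,1,-1)
m=cv2.morphologyEx(m&k,cv2.MORPH_OPEN,np.ones((5,5),np.uint8))
print(u,cv2.minEnclosingCircle(max(cv2.findContours(m,0,2)[0],key=cv2.contourArea)),proj(S,X0+[.01,-.003,0])-u)
a,b=(int(v) for v in u)
cv2.imwrite("pics/s7.png",cv2.resize(S["pixels"][b-40:b+60,a-60:a+40],(500,500),interpolation=cv2.INTER_CUBIC))
E
```

```text
[296.16096947 151.63267719] ((303.79412841796875, 145.2058868408203), 6.113925933837891) [-1.86581467 -2.13806967]
```

View pics/s7.png

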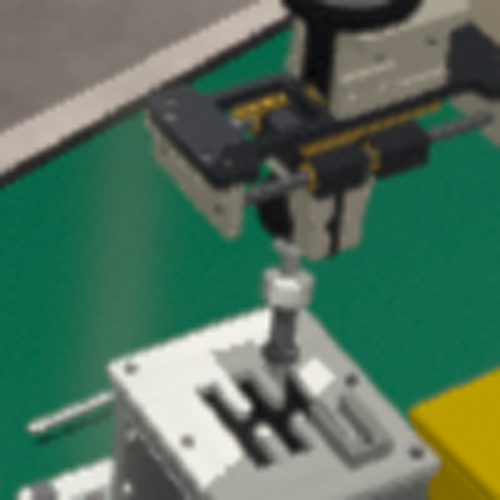

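The fingers are behind the ball and the lever has barely moved, so it is at or very near the stop. I back off and re-measure.

Request:
jog_arm([
  [[0.5,0,0],0,0],
  [[1,0,0],0,0],
  [[2,0,0],0,0],
  [[0,0,-3],0,0],
  [[0,0,-4],0,0],
  [[0,0,-3],0,0],
  [[4,-2,0],0,0],
  [[4,-4,0],0,0],
  [[4,-5,0],0,0],
  [[2,-5,0],0,0],
  [[0,-5,0],0,0],
  [[0,-3,0],0,0],
])

```text
time_s: 21.52
tcp_pos: [0.3566, -0.3126, 0.3236]
eef_rot: [-179.9, 0.3, 165.3]
contact_force: [1.2, 0.9, -0.1]
gripper_width: 0.0003
gripper_force: 0.0
```

Request:
jog_arm([
  [[0,0,0],0,0],
  [[0,0,0],0,0],
])

```text
time_s: 21.78
tcp_pos: [0.3572, -0.3104, 0.3227]
eef_rot: [-180.0, 0.1, 165.4]
contact_force: [0.0, -0.4, -0.4]
gripper_width: 0.0005
gripper_force: 0.0
```

```bash
python3 - <<'E'
from h import *
o=np.array([.5664,-.0714]);y=np.radians(-14.6);R=np.array([[np.cos(y),-np.sin(y)],[np.sin(y),np.cos(y)]])
def dark(p,uv,r):
    g=p["pixels"].max(2);m=(g<70).astype(np.uint8)
    k=np.zeros_like(m);cv2.circle(k,tuple(int(v) for v in uv),r,1,-1)
    m=cv2.morphologyEx(m&k,cv2.MORPH_OPEN,np.ones((5,5),np.uint8))
    c=max(cv2.findContours(m,0,2)[0],key=cv2.contourArea);return cv2.minEnclosingCircle(c)
X0=np.array([.6035,-.1275,.234])
for i in range(3):
    S=capture("side");T=capture("top")
    a=dark(S,proj(S,X0),14);b=dark(T,proj(T,X0),14)
    X=tri([(S,a[0]),(T,b[0])]);print(a,b,X,R.T@(X[:2]-o))
r={n:regions_of(T,n)[0]["pixel"] for n in("multimeter","parts_box","screwdriver","spare_knob")}
print(r,get_state()["time_s"],get_state()["contact_force"])
E
```

```text
((295.3333435058594, 151.4166717529297), 8.090291976928711) ((318.6111145019531, 191.5), 9.716126441955566) [ 0.60649419 -0.12683869  0.23076094] [ 0.05277391 -0.04354201]
((295.5, 151.5), 7.905794143676758) ((318.6111145019531, 191.5), 9.716126441955566) [ 0.60635107 -0.12705033  0.23044854] [ 0.05268876 -0.04378289]
((295.5, 151.5), 7.905794143676758) ((318.5, 191.5), 9.617792129516602) [ 0.60626763 -0.12682695  0.23062469] [ 0.0525517  -0.04358776]
{'multimeter': [219.0, 179.4], 'parts_box': [346.3, 238.9], 'screwdriver': [324.9, 162.2], 'spare_knob': [391.9, 237.5]} 22.275 [ 0.03821598 -0.46014325 -0.91522547]
```

```bash
python3 -c "
from plant import close_job
print(close_job())"
```

```text
the job is handed in; nothing more can be done
None
```

I moved the lever from second through neutral into fifth and handed the job in at about 22 s. A final push of about 10 N moved the knob only about 1 mm, so it is at the stop. The things around the unit look unmoved and the arm is clear, but the hand-in returned no verdict.

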